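# Weigh out an interlocked bundle of channel offcuts

## Task

First take the pillow-block bearing off the spring scale's pan and put it in the blue tray. Then weigh out the customer's order of steel channel offcuts: lay them side by side across the pan, alternately open side up and open side down with their flanges interlocked, until the needle just reaches or passes the red marker, with no more channels than that takes. Put all the channels left over in the blue tray.

Things in the scene. Friction and masses are not known exactly. Their poses are not given: they have to be found in the camera images.
- U1_c (a point): a 90 mm offcut of slotted steel channel, 60 mm wide over the flanges, 30 mm high, all walls 3 mm thick, about 0.24 kg (within 5 percent). It lies open side up (web underneath, flanges standing up). The point is its centre, half-way up (15 mm above its underside, in the middle of its width and length); its y axis runs along the 90 mm length, x across the 60 mm width, z up as it lies. May be absent.
- U2_c (a point): a 90 mm offcut of slotted steel channel, 60 mm wide over the flanges, 30 mm high, all walls 3 mm thick, about 0.24 kg (within 5 percent). It lies open side up (web underneath, flanges standing up). The point is its centre, half-way up (15 mm above its underside, in the middle of its width and length); its y axis runs along the 90 mm length, x across the 60 mm width, z up as it lies. May be absent.
- U3_c (a point): a 90 mm offcut of slotted steel channel, 60 mm wide over the flanges, 30 mm high, all walls 3 mm thick, about 0.24 kg (within 5 percent). It lies open side up (web underneath, flanges standing up). The point is its centre, half-way up (15 mm above its underside, in the middle of its width and length); its y axis runs along the 90 mm length, x across the 60 mm width, z up as it lies. May be absent.
- U4_c (a point): a 90 mm offcut of slotted steel channel, 60 mm wide over the flanges, 30 mm high, all walls 3 mm thick, about 0.24 kg (within 5 percent). It lies open side up (web underneath, flanges standing up). The point is its centre, half-way up (15 mm above its underside, in the middle of its width and length); its y axis runs along the 90 mm length, x across the 60 mm width, z up as it lies. May be absent.
- D1_c (a point): a 90 mm offcut of slotted steel channel, 60 mm wide over the flanges, 30 mm high, all walls 3 mm thick, about 0.24 kg (within 5 percent). It lies open side down (web on top, flanges pointing down). The point is its centre, half-way up (15 mm above its underside, in the middle of its width and length); its y axis runs along the 90 mm length, x across the 60 mm width, z up as it lies. May be absent.
- D2_c (a point): a 90 mm offcut of slotted steel channel, 60 mm wide over the flanges, 30 mm high, all walls 3 mm thick, about 0.24 kg (within 5 percent). It lies open side down (web on top, flanges pointing down). The point is its centre, half-way up (15 mm above its underside, in the middle of its width and length); its y axis runs along the 90 mm length, x across the 60 mm width, z up as it lies. May be absent.
- D3_c (a point): a 90 mm offcut of slotted steel channel, 60 mm wide over the flanges, 30 mm high, all walls 3 mm thick, about 0.24 kg (within 5 percent). It lies open side down (web on top, flanges pointing down). The point is its centre, half-way up (15 mm above its underside, in the middle of its width and length); its y axis runs along the 90 mm length, x across the 60 mm width, z up as it lies. May be absent.
- block_c (a point): pillow-block bearing, dark cast iron, about 0.55 kg: a foot 120 mm long (y), 36 mm wide (x) and 14 mm high, and on it a round housing 62 mm across and 34 mm wide, 65 mm high in all. The point is in the middle of it, 32.5 mm above its underside; the housing's flat sides face its x. It starts on the pan.
- pan_top (a point): centre of the top of the scale's flat steel pan, 320 mm long (x, pointing to the dial) by 130 mm wide (y), 6 mm thick, its top 96 mm above the table when empty. It rides on a spring (785 N/m): it sinks 12.5 mm per kg, some 3 mm per channel, to a stop at 24 mm. Channels lie with their length along its y, side by side along its x.
- scale: the fixed scale; origin on the table under the pan's centre, axes as the pan's. How channels interlock on it: open-up ones on the pan 89 mm apart (29 mm between for fingers); open-down ones go on last, half-way between two, flanges in their troughs, 3 mm above the pan, +-4.7 mm play; or hooked over one flange at the end of the row, 44.5 mm on, outer flange on the pan (3 degrees tilt, fine).
- needle (a joint): reading of the dial's black needle, rad: 0 with the pan empty (pointing to the upper edge of the dial, towards the pan), growing clockwise, 2 kg to a full turn of 6.28, so about 0.75 a channel. The white dial, 122 mm across, is at the far end of the scale, inclined and facing up and away from the robot; a tick every 0.1 kg.
- marker (a joint): position of the red marker on the dial's rim, in the same angle as the needle: the weight ordered. Preset; leave it.
- needle_tip (a point): point on the needle 50 mm from the dial's centre.
- marker_tip (a point): point on the marker 50 mm from the dial's centre; its y axis points clockwise along the rim, its x axis to the dial's centre.
- tray_in (a point): centre of the inner floor (4 mm above the table) of the blue sheet-steel tray, 205 mm (x) by 250 mm (y) outside, walls 4 mm thick, 32 mm high. Things may lie in it any way, also on one another.
- wrench: bystander: a 200 mm wrench lying on the table, leave it alone. Origin at its underside.
- spray: bystander: a spray can 66 mm wide and 170 mm high, leave it alone. Origin at the centre of its underside.
- jar: bystander: a glass jar 80 mm wide and 90 mm high, leave it alone. Origin at the centre of its underside.
Not all that is in view belongs to the job. Leave any orange or purple look-alike of the part that bears U1_c alone. What is shaped like the part that bears D2_c but pink or yellow is not meant.

How it is judged:
By the outcome, as a careful person would: the job done as asked, in the order asked, and still so for the second after the job is handed in, with the robot touching nothing.
Of U1, U2, U3, U4 only 3 to 4 are there at a start; the rules pass over those that are not, and their reading is None.
Of D1, D2, D3 only 2 to 3 are there at a start; the rules pass over those that are not, and their reading is None.
At some moment in a run one of U1, U2, U3, U4, D1, D2, D3 may be knocked a few centimetres aside while the robot is not near it.
It also fails if it takes over 210 s, if anything falls off the work surface, if the arm or the gripper's body presses on something with over 40 N, if the wrist force passes 120 N, or if a joint passes its speed limit or range.

## Robot

A 6-joint arm with a two-finger parallel gripper is mounted at the origin on the work surface. World frame = base frame: x ahead of the robot, y to its left, z up, the work surface at z = 0. Lengths are in m, angles in rad, forces in N, time in s.
With the tool pointing down it reaches from about 0.325 to 0.925 m from the base axis. Payload 3.1 kg.
Tool frame: the origin (TCP) lies midway between the tips of the shut fingers; the grasp point (between the pads) lies 19 mm behind it; z points along the fingers, y is the line along which they close (so a half turn about z gives the same grasp; the last joint's range is limited). The gripper opens to 85 mm and grips with 20 to 120 N. Pads are 22 mm wide; open, the fingers measure 114 mm over their backs; the gripper's body (76 mm by 85 mm) begins 54 mm behind the grasp point. The pads swing forward as they close: fully open they stand 13 mm farther back than shut.
Start: joints at [-1.456, 0.217, 1.613, -0, 1.311, -0.112], TCP at [0.141, -0.609, 0.231] pointing down, gripper open.
Joint ranges: [-2.75, 2.75], [-0.78, 2.1], [0.31, 2.55], [-1.13, 4.27], [0.13, 2.63], [-2.58, 2.58]. Speed limits (rad/s): [2.79, 2.79, 3.14, 3.14, 3.14, 3.14].

## Interface

Orientations are given as a unit quaternion [x, y, z, w].
In Python, from rig import r, optics gives the robot as it stands. The module is installed in compiled form; this text tells all that it offers.
- The arm moves only by the tool apply_moves, never from a script. Its argument "increments" is text: rows parted by semicolons, each of 4 numbers parted by spaces: the shift along the world's x, y, z in cm, then the turn about the world's z in degrees. A call has 1 to 12 rows; each row shifts and turns the commanded pose from where the row before left it; what a row does not reach is not made up. A row lasts 1/12 s, in which the tool goes at most 41.7 mm and 7.16 degrees, less where a joint would pass 70% of its speed; a pose out of reach is approached as far as the arm can. A call is refused whole if a number of a shift passes 4.17 or a number of a turn 7.16, either way. A call with a gripper value outside its range is refused whole. "grip" is the closure, from -1 (fully open) to 1 (shut), set as the call begins (left out, the last holds). The fingers move at their own pace and stop on an object; "force" is the grip in N (left out, the last holds). Time passes only in rows, so rows that do not move let the fingers close. It gives the time, the measured TCP pose, the force, the opening and the grip force at its end, in the units of the state.
- r.get_obs(): the state, without advancing time (a new reading comes with each control period).
- optics.capture(name): name is "side" or "top"; returns (picture, depth): 420x560x3 uint8, blue, green, red; 420x560 float32, m along the optical axis (not along the pixel's ray), 0 where there is no reading.
- optics.camera_model(name): a dict with "fx", "fy", "cx", "cy" (pixels), "D" ([k1, k2, p1, p2, k3] as OpenCV has them; the pictures are not rectified), "rvec" (rotation vector, rad) and "tvec" (3), from world to camera coordinates, as OpenCV has them. Camera axes: x right, y down, z forward; pixel columns grow to the right and rows downward; lengths in m; the calibration is good to about 2 mm. A picture is of the moment at which its call begins. camera_model takes no time and is no camera call.
- r.finish_job(): hands the job in; it is judged then, once.
The state is a dict: "time_s": time; "q": joint angles; "qd": joint speeds; "effort": joint torques, N m; "tcp_pos": TCP position; "tcp_rot": TCP orientation; "contact_force": force on the tool from outside, world axes, zero at the start; "ft_torque": the same for the moment, N m; "width": opening from 0.0 (shut) to 1.0 (fully open); "grasp_force": force on a finger pad.
Only numpy, scipy, OpenCV 4.12 (cv2) and the standard library are available. Lean on these libraries where they do the work, as an engineer would, in place of code of your own. Each camera call takes 0.05 s, during which the arm holds its last target. There are 200 camera calls.

## Working session

There is one attempt and no reset: what is moved stays moved. The work goes in short steps, Python scripts to look and compute and a tool call to move; the robot and the scene stay as the last step left them, time stands still between calls to the robot, and variables do not carry over. Pictures are saved under pics/ and viewed, at most 14 in all, crops included, and the job is handed in when it is done.

Besides the shell and the picture viewer there is one more tool, called after "Request:" by a JSON object that holds its "api" and its "payload", one argument or row to a line. apply_moves: Moves the arm, as the interface text tells. Its arguments: {"type":"object","properties":{"increments":{"type":"string"},"grip":{"type":"number"},"force":{"type":"number"}},"required":["increments"]}

```bash
mkdir -p pics
cat > h.py <<'E'
from rig import r, optics
import numpy as np, cv2
def cam(n):
    m=optics.camera_model(n); K=np.array([[m['fx'],0,m['cx']],[0,m['fy'],m['cy']],[0,0,1.]])
    return K,np.array(m['D'],float),cv2.Rodrigues(np.array(m['rvec'],float))[0],np.array(m['tvec'],float).ravel()
def ray(n,uv):
    K,D,R,t=cam(n); p=cv2.undistortPoints(np.array(uv,float).reshape(-1,1,2),K,D)[:,0]
    d=np.c_[p,np.ones(len(p))]@R; return -R.T@t,d
def onz(n,uv,z):
    c,d=ray(n,uv); return c+d*((z-c[2])/d[:,2])[:,None]
def proj(n,P):
    K,D,R,t=cam(n); return cv2.projectPoints(np.array(P,float).reshape(-1,1,3),cv2.Rodrigues(R)[0],t,K,D)[0][:,0]
def cloud(n,dep):
    h,w=dep.shape; v,u=np.mgrid[:h,:w]; c,d=ray(n,np.c_[u.ravel(),v.ravel()])
    return (c+d*dep.reshape(-1,1)).reshape(h,w,3)
E
python3 - <<'E'
from h import *
for n in('side','top'):
    p,d=optics.capture(n); cv2.imwrite(f'pics/{n}0.png',p); np.savez(f'pics/{n}0.npz',p=p,d=d)
    K,D,R,t=cam(n); print(n,-R.T@t,K[0,0],R[2])
print(r.get_obs())
E
```

```text
side [ 0.32831925 -0.98217736  1.39008684] 503.7259761874348 [ 0.13243402  0.6476427  -0.7503467 ]
top [0.34003914 0.0916744  1.73683582] 489.52587674906727 [ 0.12024481  0.00765947 -0.99271472]
{'time_s': 0.1, 'q': array([-1.45624224e+00,  2.17668704e-01,  1.61481538e+00, -2.56906473e-05,
        1.31130096e+00, -1.12207552e-01]), 'qd': array([ 1.75316624e-04, -2.32846161e-03, -5.08944385e-03, -3.13092970e-05,
       -1.18459039e-03,  4.34653489e-04]), 'effort': array([-7.99182708e-04, -3.98076940e+01, -3.04969275e+01, -2.05410433e-04,
        4.26109720e-03,  1.21312505e-05]), 'tcp_pos': array([ 0.14043761, -0.60824554,  0.23008328]), 'tcp_rot': array([ 9.93578306e-01,  1.13141276e-01, -1.36977566e-05, -1.09617735e-03]), 'contact_force': array([0.17195459, 0.55499291, 0.14993581]), 'ft_torque': array([-0.03679827,  0.0409531 ,  0.02345688]), 'grasp_force': 0.0, 'width': 0.9993413227242255}
```

View pics/top0.png

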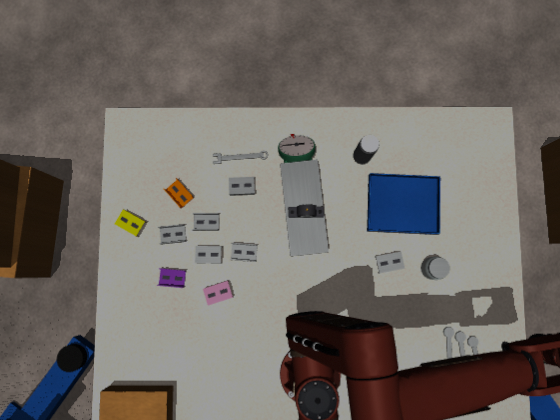

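View pics/side0.png

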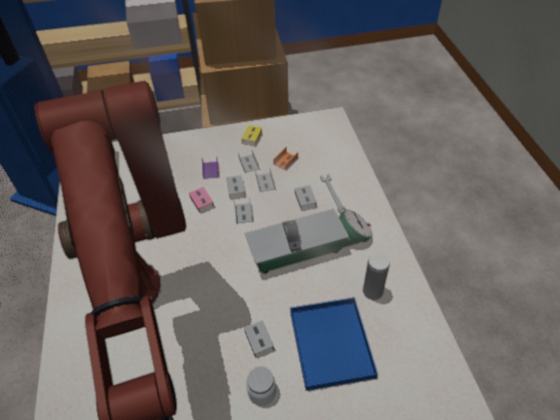

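The top picture shows grey channels at (242,186), (206,222), (173,234), (208,254), (244,252) and (389,262). The look-alikes are orange (180,193), yellow (130,222), purple (172,277) and pink (218,292). The bearing is at (306,211), the dial at (297,148) and the tray at (404,204). Next I'll crop close-ups to tell the open-up channels from the open-down ones.

Run:
```python
from h import *
s=cv2.imread('pics/side0.png'); t=cv2.imread('pics/top0.png')
rs=lambda a,w,h: cv2.resize(a,(w,h),interpolation=cv2.INTER_CUBIC)
a=rs(s[120:235,180:330],400,307); b=rs(t[165:310,110:270],400,363)
c=rs(s[310:365,225:300],400,293); d=rs(t[125:170,265:330],400,277)
im=np.zeros((600,800,3),np.uint8); im[:307,:400]=a; im[307:600,:400]=c; im[:363-40,400:]=b[40:]; im[323:600,400:]=d
cv2.imwrite('pics/c1.png',im)
```

```text
(no output)
```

View pics/c1.png

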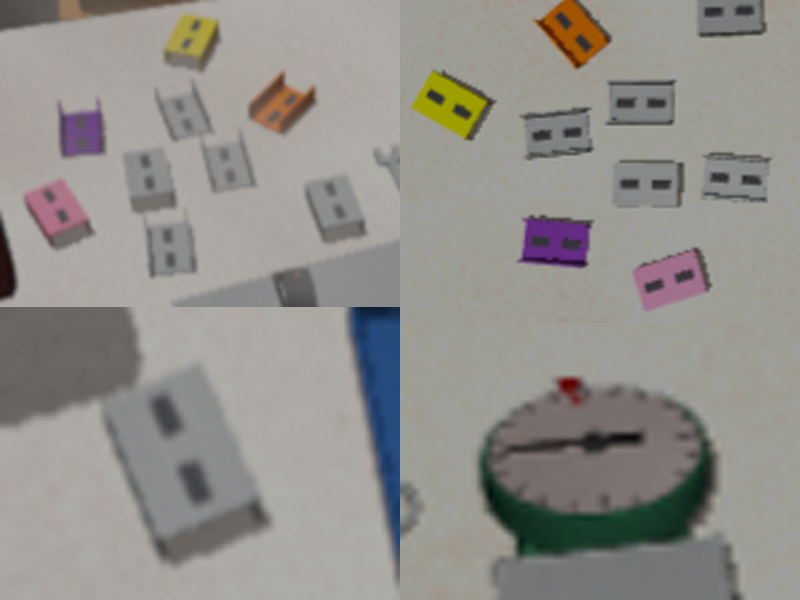

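Open-up channels (web low, flanges standing) are at top pixels (206,222), (173,234) and (244,252). Open-down ones are at (242,186), (208,254) and (389,262). The needle points left, which fits the 0.55 kg bearing, and the red marker is near the far rim, slightly left of it.

```bash
cat >> h.py <<'E'
def slots(n,p,uv,z,win=15):
    """centre and length-direction of a channel from its dark slots near pixel uv, web face at z"""
    u,v=map(int,uv); g=cv2.cvtColor(p,cv2.COLOR_BGR2GRAY)[v-win:v+win+1,u-win:u+win+1]
    g=cv2.resize(g,None,fx=6,fy=6,interpolation=cv2.INTER_CUBIC)
    m=(g<95).astype(np.uint8); k,l,st,c=cv2.connectedComponentsWithStats(m)
    b=[(st[i,4],c[i]) for i in range(1,k) if 150<st[i,4]<2500]
    pts=[(x[1]+.5)/6-.5+[u-win,v-win] for x in b]
    return [(int(x[0]),np.round(q,1),np.round(onz(n,[q],z)[0],4)) for x,q in zip(b,pts)]
def pan(p,d,n='top'):
    X=cloud(n,d); m=((X[...,2]>.06)&(X[...,2]<.112)&(abs(X[...,0]-.66)<.3)&(abs(X[...,1]-.12)<.2)).astype(np.uint8)
    return X,m
E
python3 - <<'E'
from h import *
T=np.load('pics/top0.npz'); p,d=T['p'],T['d']; X=cloud('top',d)
print('table z', np.median(X[300:310,120:200,2]), X[300:310,120:200,2].std(), 'tray floor', X[200,404], 'pan',X[180,303],X[240,308], 'edge L/R',X[165,285],X[245,325])
for nm,uv,z in [('U',(206,222),.003),('U',(173,234),.003),('U',(244,252),.003),('D',(242,186),.03),('D',(208,254),.03),('D',(389,262),.03)]:
    print(nm,slots('top',p,uv,z))
m=((p[...,0]>1.6*p[...,2])&(p[...,0]>60)).astype(np.uint8); m[:, :350]=0; m[:,450:]=0; m[250:]=0
c=max(cv2.findContours(m,0,2)[0],key=cv2.contourArea); q=cv2.boxPoints(cv2.minAreaRect(c)); P=onz('top',q,.032); print('tray',P[:,:2].round(3).tolist(),P.mean(0))
# pan
Z=X[...,2]; u0,v0=270,155
mm=((Z>.08)&(Z<.1)).astype(np.uint8); mm[:, :270]=0; mm[:,335:]=0; mm[:155]=0; mm[262:]=0
k,l,st,ce=cv2.connectedComponentsWithStats(mm); print(st[1:])
c=max(cv2.findContours(mm,0,2)[0],key=cv2.contourArea); rc=cv2.minAreaRect(np.vstack([c for c in cv2.findContours(mm,0,2)[0] if len(c)>20])); q=cv2.boxPoints(rc)
P=onz('top',q,.089); print('pan',P[:,:2].round(3).tolist(),P.mean(0),Z[mm>0].mean())
hb=(Z>.125)&(Z<.17); hb[:, :280]=0; hb[:,335:]=0;hb[:155]=0; hb[262:]=0
print('block top', X[hb].mean(0),X[hb].min(0),X[hb].max(0))
# tall things
print('spray',X[145,368],'jar',X[267,436])
E
```

```text
table z 0.0004434473308327913 0.1225409903223765 tray floor [ 0.60075061 -0.3407002   0.00555907] pan [0.65785497 0.02279616 0.08829198] [0.4519469  0.00754576 0.09545204] edge L/R [0.71081739 0.08426564 0.08594037] [ 0.43564275 -0.05000877  0.08679112]
U [(1189, array([207. , 213.8]), array([0.552 , 0.3629, 0.003 ])), (1019, array([199.9, 221.7]), array([0.524 , 0.3878, 0.003 ])), (940, array([212. , 221.7]), array([0.5238, 0.3445, 0.003 ])), (954, array([205.8, 229.7]), array([0.4952, 0.3662, 0.003 ]))]
U [(1388, array([172.2, 226. ]), array([0.5086, 0.4863, 0.003 ])), (935, array([178.5, 233.4]), array([0.482, 0.463, 0.003])), (1023, array([166.3, 234.6]), array([0.4777, 0.5066, 0.003 ])), (912, array([178.7, 240.9]), array([0.4553, 0.4618, 0.003 ])), (387, array([164.4, 242.6]), array([0.4494, 0.5126, 0.003 ]))]
U [(352, array([239.9, 242.6]), array([0.4491, 0.2442, 0.003 ])), (165, array([249.3, 243.1]), array([0.4472, 0.2107, 0.003 ])), (906, array([237.4, 251.4]), array([0.4179, 0.2527, 0.003 ])), (923, array([250. , 252.4]), array([0.4143, 0.2082, 0.003 ])), (603, array([240.
[... 759 characters left out ...]
73, array([383.7, 263. ]), array([ 0.3763, -0.2575,  0.03  ]))]
tray [[0.486, -0.204], [0.686, -0.214], [0.679, -0.466], [0.479, -0.452]] [ 0.58254428 -0.33392279  0.032     ]
[[ 281  155   48  101 3257]
 [ 287  160    1    1    1]
 [ 318  209    1    2    2]
 [ 296  211    1    1    1]
 [ 291  213    3    3    4]
 [ 316  212    1    1    1]
 [ 316  214    1    1    1]]
pan [[0.744, 0.104], [0.758, -0.028], [0.413, -0.061], [0.399, 0.067]] [0.57831777 0.02060392 0.089     ] 0.089876821206813
block top [0.54567084 0.01477185 0.14795721] [ 0.52610548 -0.01449294  0.12600986] [0.56722578 0.04505803 0.16950333]
spray [ 0.75910206 -0.18796335  0.16709921] jar [ 0.36166356 -0.4181391   0.09431547]
```

```bash
cat >> h.py <<'E'
def dial(p,d,n='top'):
    X=cloud(n,d); box=(slice(134,162),slice(276,318))
    hsv=cv2.cvtColor(p,cv2.COLOR_BGR2HSV); Z=X[...,2]
    face=np.zeros(Z.shape,np.uint8); face[134:164,274:320]=1
    wh=(face>0)&(hsv[...,1]<60)&(p[...,2]>110)&(Z>.06)
    k,l,st,c=cv2.connectedComponentsWithStats(wh.astype(np.uint8)); i=1+np.argmax(st[1:,4]); wh=l==i
    P=X[wh]; c0=np.median(P,0); P=P[np.abs(P[:,2]-c0[2])<.06]; nrm=np.linalg.svd(P-P.mean(0))[2][2]; nrm*=np.sign(nrm[2])
    hull=cv2.convexHull(max(cv2.findContours(wh.astype(np.uint8),0,2)[0],key=cv2.contourArea)); el=cv2.fitEllipse(hull)
    pl=lambda uv:(lambda o,dd:o+dd*(((P.mean(0)-o)@nrm)/(dd@nrm))[:,None])(*ray(n,uv))
    return P,nrm,el,pl,hsv
E
python3 - <<'E'
from h import *
for n in ['top']:
    T=np.load(f'pics/{n}0.npz'); p,d=T['p'],T['d']
    P,nrm,el,pl,hsv=dial(p,d); C=pl([el[0]])[0]; print(el,len(P),nrm,C,P.mean(0))
    up=np.array([0,0,1.])-nrm[2]*nrm; up/=np.linalg.norm(up)
    cw=np.cross(up,nrm) # clockwise seen from front
    ang=lambda uv:[(round(float(np.arctan2((q-C)@cw,(q-C)@up))%6.283,2),round(float(np.linalg.norm(q-C)),3)) for q in pl(uv)]
    red=(hsv[...,1]>120)&((hsv[...,0]<10)|(hsv[...,0]>170))&(hsv[...,2]>80); red[:128]=0;red[165:]=0;red[:,:270]=0;red[:,325:]=0
    v,u=np.nonzero(red); print(np.c_[u,v].tolist()); print('marker',ang([[u.mean(),v.mean()]]), ang(np.c_[u,v].astype(float)))
    v,u=np.nonzero((cv2.cvtColor(p,cv2.COLOR_BGR2GRAY)<60)); k=(v>136)&(v<158)&(u>276)&(u<318)
    print([(int(a),int(b))+ang([[a,b]])[0] for a,b in zip(u[k],v[k])])
E
```

```text
((297.03955078125, 148.16639709472656), (12.750246047973633, 31.39092445373535), 85.74813842773438) 224 [0.65511365 0.06711482 0.75254349] [0.77352795 0.04220134 0.07251613] [0.76930731 0.04078164 0.07631695]
[[291, 134], [292, 134], [293, 134], [291, 135], [292, 135], [293, 135], [292, 136], [293, 136], [293, 137]]
marker [(3.04, 0.086)] [(3.01, 0.094), (3.04, 0.093), (3.08, 0.092), (2.99, 0.088), (3.03, 0.087), (3.07, 0.086), (3.01, 0.08), (3.06, 0.079), (3.04, 0.073)]
[(295, 143, 3.02, 0.033), (296, 143, 3.13, 0.032), (297, 143, 3.24, 0.032), (298, 143, 3.35, 0.032), (299, 143, 3.46, 0.032), (300, 143, 3.56, 0.033), (301, 143, 3.67, 0.034), (302, 143, 3.76, 0.035), (303, 143, 3.85, 0.037), (288, 144, 2.4, 0.043), (289, 144, 2.45, 0.04), (290, 144, 2.51, 0.037), (291, 144, 2.58, 0.035), (292, 144, 2.66, 0.032), (293, 144, 2.75, 0.03), (294, 144, 2.86, 0.029), (295, 144, 2.97, 0.027), (296, 144, 3.1, 0.026), (297, 144, 3.24, 0.026), (298, 144, 3.37, 0.026), (299, 144, 3.51, 0.026), (300, 144, 3.64, 0.027), (301, 144, 3.76, 0.028), (302, 144, 3.86, 0.03), (303, 144, 3.96, 0.032), (31
[... 3040 characters left out ...]
069), (284, 157, 0.83, 0.066), (285, 157, 0.79, 0.064), (286, 157, 0.75, 0.062), (287, 157, 0.7, 0.061), (288, 157, 0.65, 0.059), (289, 157, 0.6, 0.058), (290, 157, 0.54, 0.056), (291, 157, 0.48, 0.055), (292, 157, 0.42, 0.054), (293, 157, 0.36, 0.053), (294, 157, 0.3, 0.053), (295, 157, 0.23, 0.053), (296, 157, 0.17, 0.053), (297, 157, 0.1, 0.053), (298, 157, 0.04, 0.053), (299, 157, 6.26, 0.054), (300, 157, 6.2, 0.054), (301, 157, 6.14, 0.055), (302, 157, 6.08, 0.057), (303, 157, 6.02, 0.058), (304, 157, 5.97, 0.059), (305, 157, 5.92, 0.061), (306, 157, 5.88, 0.063), (307, 157, 5.83, 0.065), (308, 157, 5.79, 0.067), (309, 157, 5.75, 0.069), (310, 157, 5.72, 0.071), (311, 157, 5.68, 0.074)]
```

Six channels are present (3 open-up, 3 open-down). The marker reads about 2.95 rad, which is roughly 4 channels. I'll put U at ±44.5 mm, D at 0 and D at one end, which leaves the other end for a fifth if needed.

Request:
{"api": "apply_moves", "payload": {
  "increments": "2.03 3.115 0 4.12;2.03 3.115 0 4.12;2.03 3.115 0 4.12;2.03 3.115 0 4.12;2.03 3.115 0 4.12;2.03 3.115 0 4.12;2.03 3.115 0 4.12;2.03 3.115 0 4.12;2.03 3.115 0 4.12;2.03 3.115 0 4.12",
  "grip": -1
}}

```text
time_s: 0.93
tcp_pos: [0.3439, -0.2956, 0.2309]
tcp_rot: [0.89, 0.457, -0.0, -0.0]
contact_force: [1.3, -0.7, -0.1]
width: 1.001
grasp_force: 0.0
```

Request:
{"api": "apply_moves", "payload": {
  "increments": "2.03 3.115 0 4.12;2.03 3.115 0 4.12;2.03 3.115 0 4.12;2.03 3.115 0 4.12;2.03 3.115 0 4.12;2.03 3.115 0 4.12;2.03 3.115 0 4.12;2.03 3.115 0 4.12;2.03 3.115 0 4.12;2.03 3.115 0 4.12;0 0 0 0;0 0 0 0"
}}

```text
time_s: 1.93
tcp_pos: [0.5467, 0.0157, 0.2306]
tcp_rot: [0.672, 0.741, -0.001, -0.001]
contact_force: [-0.1, -0.7, -1.3]
width: 1.001
grasp_force: 0.0
```

Request:
{"api": "apply_moves", "payload": {
  "increments": "0 0 -3 0;0 0 -3 0;0 0 -3 0;0 0 -2.8 0;0 0 0 0;0 0 0 0"
}}

```text
time_s: 2.43
tcp_pos: [0.5441, 0.0131, 0.1114]
tcp_rot: [0.674, 0.739, -0.002, -0.002]
contact_force: [0.2, -0.2, 0.0]
width: 1.003
grasp_force: 0.0
```

Request:
{"api": "apply_moves", "payload": {
  "increments": "0 0 0 0;0 0 0 0;0 0 0 0;0 0 0 0;0 0 0 0;0 0 0 0;0 0 0 0;0 0 0 0;0 0 0 0;0 0 0 0;0 0 0 0;0 0 0 0",
  "grip": 1,
  "force": 70
}}

```text
time_s: 3.43
tcp_pos: [0.5475, 0.0138, 0.1138]
tcp_rot: [0.673, 0.74, 0.001, 0.001]
contact_force: [3.0, -1.3, 2.7]
width: 0.397
grasp_force: 68.1
```

Request:
{"api": "apply_moves", "payload": {
  "increments": "0 0 2.5 0;0 0 2.5 0;-0.15 -3.48 0 -0.8;-0.15 -3.48 0 -0.8;-0.15 -3.48 0 -0.8;-0.15 -3.48 0 -0.8;-0.15 -3.48 0 -0.8;-0.15 -3.48 0 -0.8;-0.15 -3.48 0 -0.8;-0.15 -3.48 0 -0.8;-0.15 -3.48 0 -0.8;-0.15 -3.48 0 -0.8"
}}

```text
time_s: 4.43
tcp_pos: [0.5285, -0.3331, 0.1595]
tcp_rot: [0.723, 0.69, -0.0, -0.005]
contact_force: [0.5, -0.1, -5.2]
width: 0.399
grasp_force: 68.9
```

Run:
```python
from h import *
print(r.get_obs()['tcp_pos'])
p,d=optics.capture('top'); np.savez('pics/top1.npz',p=p,d=d)
s,ds=optics.capture('side'); np.savez('pics/side1.npz',p=s,d=ds)
X=cloud('top',d); Z=X[...,2]
rs=lambda a,w,h: cv2.resize(a,(w,h),interpolation=cv2.INTER_CUBIC)
im=np.zeros((600,800,3),np.uint8); im[:600,:400]=rs(p[120:270,260:360],400,600); im[:300,400:]=rs(s[185:290,235:375],400,300); im[300:,400:]=rs(s,400,300)
cv2.imwrite('pics/c2.png',im)
m=((Z>.085)&(Z<.107)).astype(np.uint8); m[:, :270]=0; m[:,335:]=0; m[:163]=0; m[262:]=0
q=X[m>0]; print(q[:,2].mean(),len(q))
for rr in range(165,256,10):
    u=np.nonzero(m[rr])[0]; 
    if len(u): print(rr,u.min(),u.max(),onz('top',[[u.min()-.5,rr],[u.max()+.5,rr]],.096)[:,:2].round(4).tolist())
v=np.nonzero(m[:,300:315].all(1))[0]; print(v.max(), onz('top',[[308,v.max()+.5]],.096))
```

```text
[ 0.52847854 -0.33311252  0.15952596]
0.09624853656133563 3497
165 281 318 [[0.7086, 0.0997], [0.7084, -0.0301]]
175 282 319 [[0.6738, 0.0963], [0.6736, -0.0332]]
185 283 320 [[0.6392, 0.0929], [0.639, -0.0362]]
195 284 322 [[0.6048, 0.0896], [0.6046, -0.0427]]
205 285 323 [[0.5705, 0.0862], [0.5704, -0.0457]]
215 286 324 [[0.5364, 0.0829], [0.5363, -0.0487]]
225 287 325 [[0.5025, 0.0796], [0.5024, -0.0517]]
235 288 326 [[0.4688, 0.0763], [0.4687, -0.0546]]
245 290 328 [[0.4352, 0.0697], [0.4351, -0.0609]]
255 291 299 [[0.4018, 0.0664], [0.4017, 0.0363]]
253 [[0.40673703 0.00789578 0.096     ]]
```

View pics/c2.png

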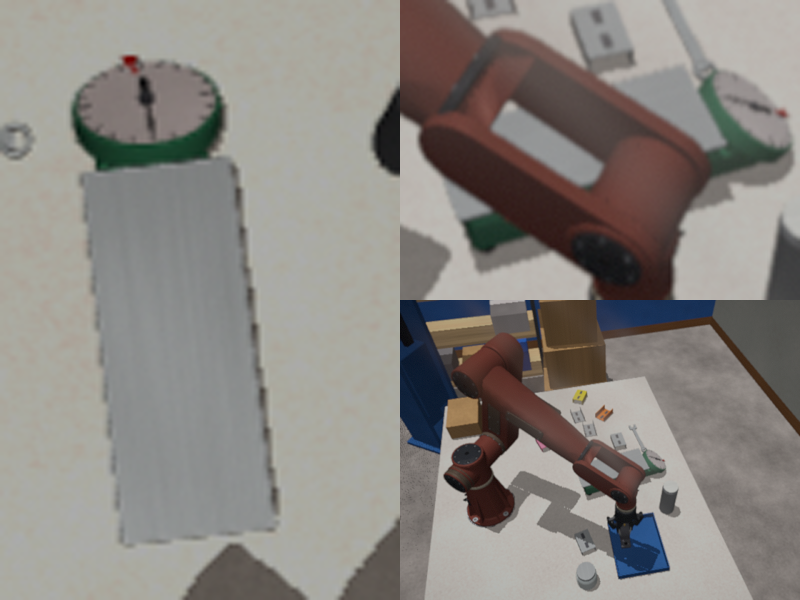

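The pan is now empty: needle at zero pointing to the pan, red marker at about 2.95 rad. The block hangs above the tray. I'll lower it in.

Request:
{"api": "apply_moves", "payload": {
  "increments": "0 0 -3 0;0 0 -3 0;0 0 -3 0;0 0 -2 0;0 0 -1 0;0 0 -0.6 0;0 0 0 0;0 0 0 0"
}}

```text
time_s: 5.2
tcp_pos: [0.5319, -0.3339, 0.0378]
tcp_rot: [0.723, 0.691, 0.0, 0.0]
contact_force: [-0.0, -0.1, -4.7]
width: 0.404
grasp_force: 68.8
```

Request:
{"api": "apply_moves", "payload": {
  "increments": "0 0 -0.4 0;0 0 -0.4 0;0 0 -0.2 0;0 0 0 0;0 0 0 0"
}}

```text
time_s: 5.62
tcp_pos: [0.533, -0.3351, 0.03]
tcp_rot: [0.723, 0.691, 0.0, 0.002]
contact_force: [-1.0, 2.7, 5.7]
width: 0.396
grasp_force: 70.3
```

Request:
{"api": "apply_moves", "payload": {
  "increments": "0 0 0 0;0 0 0 0;0 0 0 0;0 0 0 0;0 0 1 0;0 0 3 0;0 0 4 0;0 0 4 0;0 2.8 3 0;0 3.5 0 0;0 3.5 0 0;0 3.5 0 0",
  "grip": -0.3
}}

```text
time_s: 6.62
tcp_pos: [0.5321, -0.2003, 0.1795]
tcp_rot: [0.723, 0.69, 0.001, 0.002]
contact_force: [-0.1, 0.9, -0.6]
width: 0.649
grasp_force: 0.0
```

```bash
cat >> h.py <<'E'
def near(uv,kind,p=None):
    z=.03 if kind=='D' else .003
    for a,q,P in slots('top',p,uv,z): 
        if 750<a<1150: print(kind,a,q,P)
def px(xyz): print(proj('top',[xyz]))
E
cat > look.py <<'E'
from h import *
p,d=optics.capture('top'); np.savez('pics/last.npz',p=p,d=d); cv2.imwrite('pics/last.png',p)
for k,uv in [('U',(206,222)),('U',(173,234)),('U',(244,252)),('D',(242,186)),('D',(208,254)),('D',(389,262))]:
    print(uv); near(uv,k,p)
X=cloud('top',d); q=X[180:230,370:440].reshape(-1,3); q=q[(q[:,2]>.05)&(q[:,2]<.08)]; print('block',q.mean(0) if len(q) else None)
E
python3 look.py
```

```text
(206, 222)
U 1131 [207.2 213.8] [0.5521 0.3621 0.003 ]
U 954 [199.8 221.6] [0.524  0.3879 0.003 ]
U 898 [212.  221.7] [0.5237 0.3444 0.003 ]
U 852 [206.2 229.7] [0.4952 0.3645 0.003 ]
(173, 234)
U 897 [178.6 233.4] [0.4819 0.4628 0.003 ]
U 987 [166.3 234.6] [0.4777 0.5065 0.003 ]
U 819 [178.8 240.9] [0.4553 0.4615 0.003 ]
(244, 252)
U 864 [237.4 251.4] [0.4179 0.2526 0.003 ]
U 890 [250.  252.5] [0.4143 0.2083 0.003 ]
(242, 186)
D 979 [247.3 184.7] [0.6525 0.2175 0.03  ]
D 1000 [234.9 185.2] [0.6506 0.2615 0.03  ]
(208, 254)
D 758 [221.6 252.9] [0.4118 0.3053 0.03  ]
D 873 [201.4 253.9] [0.408  0.3757 0.03  ]
D 898 [214.  254.2] [0.4071 0.3318 0.03  ]
(389, 262)
block [ 0.52446048 -0.30959646  0.05730932]
```

Request:
{"api": "apply_moves", "payload": {
  "increments": "-0.06 4.1 0 0.2;-0.06 4.1 0 0.2;-0.06 4.1 0 0.2;-0.06 4.1 0 0.2;-0.06 4.1 0 0.2;-0.06 4.1 0 0.2;-0.06 4.1 0 0.2;-0.06 4.1 0 0.2;-0.06 4.1 0 0.2;-0.06 4.1 0 0.2;-0.06 4.1 0 0.2;-0.06 4.1 0 0.2",
  "grip": -1
}}

```text
time_s: 7.67
tcp_pos: [0.5242, 0.293, 0.178]
tcp_rot: [0.708, 0.706, 0.0, 0.0]
contact_force: [1.4, -0.7, 0.2]
width: 1.002
grasp_force: 0.0
```

Request:
{"api": "apply_moves", "payload": {
  "increments": "-0.05 4 0 0.2;0 3.5 0 0;0 0 -4 0;0 0 -4 0;0 0 0 0;0 0 0 0"
}}

```text
time_s: 8.17
tcp_pos: [0.5211, 0.3645, 0.0943]
tcp_rot: [0.707, 0.707, -0.004, -0.001]
contact_force: [0.4, 0.8, 0.2]
width: 1.0
grasp_force: 0.0
```

Request:
{"api": "apply_moves", "payload": {
  "increments": "0.25 0.1 -3 0;0 0 -3 0;0 0 -2 0;0 0 -1 0;0 0 0 0;0 0 0 0"
}}

```text
time_s: 8.67
tcp_pos: [0.528, 0.3674, 0.0095]
tcp_rot: [0.707, 0.707, 0.001, 0.0]
contact_force: [0.6, 0.2, -0.2]
width: 0.999
grasp_force: 0.0
```

Request:
{"api": "apply_moves", "payload": {
  "increments": "0 0 0 0;0 0 0 0;0 0 0 0;0 0 0 0;0 0 0 0;0 0 0 0;0 0 0 0",
  "grip": 1,
  "force": 40
}}

```text
time_s: 9.25
tcp_pos: [0.5277, 0.368, 0.0102]
tcp_rot: [0.707, 0.707, 0.002, 0.0]
contact_force: [-1.8, -0.9, 6.1]
width: 0.693
grasp_force: 45.6
```

Request:
{"api": "apply_moves", "payload": {
  "increments": "0 0 3 0;0 0 4 0;0 0 4 0.3;0.4 -1.45 3 0.6;0.9 -4.1 0 0.6;0.9 -4.1 0 0.6;0.9 -4.1 0 0.7;0.9 -4.1 0 0.7;1 -4.1 0 0.7;1 -4.1 0 0.7;1 -4.1 0 0.7;1.1 -4.1 0 0.7"
}}

```text
time_s: 10.25
tcp_pos: [0.6065, 0.026, 0.1478]
tcp_rot: [0.667, 0.745, 0.0, 0.0]
contact_force: [2.0, 1.3, -2.0]
width: 0.688
grasp_force: 45.0
```

Request:
{"api": "apply_moves", "payload": {
  "increments": "0 0 0 0;0 0 0 0;0 0 -1 0;0 0 -1 0;0 0 0 0;0 0 0 0"
}}

```text
time_s: 10.75
tcp_pos: [0.6045, 0.0297, 0.1251]
tcp_rot: [0.666, 0.746, -0.001, -0.002]
contact_force: [-0.1, -0.1, -2.1]
width: 0.695
grasp_force: 44.9
```

Request:
{"api": "apply_moves", "payload": {
  "increments": "0.4 -0.4 -0.8 0;0 0 -0.6 0;0 0 -0.3 0;0 0 0 0;0 0 0 0;0 0 0 0"
}}

```text
time_s: 11.25
tcp_pos: [0.6107, 0.024, 0.1104]
tcp_rot: [0.667, 0.745, 0.0, 0.0]
contact_force: [-0.0, -0.4, -3.0]
width: 0.694
grasp_force: 44.9
```

Request:
{"api": "apply_moves", "payload": {
  "increments": "-0.1 0.1 -0.3 0;0 0 -0.3 0;0 0 0 0;0 0 0 0;0 0 0 0"
}}

```text
time_s: 11.67
tcp_pos: [0.6097, 0.0251, 0.1046]
tcp_rot: [0.667, 0.745, 0.0, 0.0]
contact_force: [0.0, 0.8, -0.8]
width: 0.692
grasp_force: 45.2
```

Request:
{"api": "apply_moves", "payload": {
  "increments": "0 0 -0.2 0;0 0 0 0;0 0 0 0"
}}

```text
time_s: 11.92
tcp_pos: [0.6098, 0.0251, 0.1026]
tcp_rot: [0.667, 0.745, 0.0, 0.0]
contact_force: [0.0, 0.2, 0.4]
width: 0.689
grasp_force: 45.3
```

Request:
{"api": "apply_moves", "payload": {
  "increments": "0 0 0 0;0 0 0 0;0 0 0 0;0 0 0 0;0 0 3 0;0 0 4 0;-1 3 2 0;-2 3.4 0 -0.5;-2 3.4 0 -0.5;-2 3.4 0 -0.5;-2 3.4 0 -0.5",
  "grip": -1
}}

```text
time_s: 12.83
tcp_pos: [0.5186, 0.1922, 0.1927]
tcp_rot: [0.681, 0.733, 0.0, 0.0]
contact_force: [0.9, 1.0, 0.0]
width: 0.998
grasp_force: 0.0
```

```bash
python3 look.py
python3 - <<'E'
from h import *
T=np.load('pics/last.npz'); p,d=T['p'],T['d']; X=cloud('top',d)
uv=proj('top',[[.609,.0235,.1]])[0]; print(uv)
for a,q,P in slots('top',p,uv,.096,20): print(a,q,P)
print(r.get_obs()['tcp_pos'])
E
```

```text
(206, 222)
(173, 234)
U 895 [178.6 233.4] [0.4819 0.4628 0.003 ]
U 988 [166.3 234.6] [0.4777 0.5065 0.003 ]
U 820 [178.8 240.9] [0.4554 0.4615 0.003 ]
(244, 252)
(242, 186)
D 999 [234.9 185.2] [0.6506 0.2615 0.03  ]
(208, 254)
D 752 [221.6 252.8] [0.412  0.3053 0.03  ]
D 871 [201.4 253.9] [0.408  0.3758 0.03  ]
D 897 [214.  254.2] [0.4071 0.3318 0.03  ]
(389, 262)
D 933 [396.1 260.7] [ 0.3844 -0.3007  0.03  ]
D 924 [383.7 263. ] [ 0.3764 -0.2575  0.03  ]
block [ 0.53149426 -0.33197116  0.06330333]
[303.01916645 193.55151346]
1732 [302.5 184.9] [0.6396 0.0251 0.096 ]
1071 [309.4 192.6] [0.6127 0.0018 0.096 ]
1044 [296.6 194.1] [0.6077 0.0452 0.096 ]
169 [321.9 194.4] [ 0.6065 -0.0408  0.096 ]
1710 [304.2 201.6] [0.5822 0.0194 0.096 ]
[0.51426308 0.1982518  0.19223206]
```

Request:
{"api": "apply_moves", "payload": {
  "increments": "-3.3 1.1 0 -3;-3.3 1.1 0 -3;-3.2 1 0 -3;0 0 -4 0;0 0 -4 0;0 0 -4 0;0 0 0 0;0 0 0 0;0 0 0 0"
}}

```text
time_s: 13.63
tcp_pos: [0.423, 0.2234, 0.0739]
tcp_rot: [0.736, 0.677, 0.001, 0.0]
contact_force: [0.2, 0.6, 0.6]
width: 0.999
grasp_force: 0.0
```

Request:
{"api": "apply_moves", "payload": {
  "increments": "-0.7 0.7 -2.5 0;0 0 -2.5 0;0 0 -1.4 0;0 0 0 0;0 0 0 0;0 0 0 0"
}}

```text
time_s: 14.13
tcp_pos: [0.4174, 0.231, 0.0111]
tcp_rot: [0.736, 0.677, 0.003, 0.001]
contact_force: [0.6, -0.1, 0.0]
width: 1.004
grasp_force: 0.0
```

Request:
{"api": "apply_moves", "payload": {
  "increments": "0 0 -0.4 0;0 0 0 0;0 0 0 0;0 0 0 0;0 0 0 0;0 0 0 0;0 0 0 0;0 0 0 0",
  "grip": 1
}}

```text
time_s: 14.8
tcp_pos: [0.4159, 0.2305, 0.0056]
tcp_rot: [0.736, 0.678, 0.001, 0.001]
contact_force: [0.2, -0.5, 5.8]
width: 0.691
grasp_force: 45.3
```

Request:
{"api": "apply_moves", "payload": {
  "increments": "0 0 3 0;0 0 4 0;0 0 4 0;0.5 -1 3.4 1.1;1.7 -3.5 0 1.7;1.7 -3.5 0 1.7;1.7 -3.5 0 1.7;1.7 -3.5 0 1.7;1.7 -3.5 0 1.7;1.6 -3.2 0 1.5;0 0 0 0;0 0 0 0"
}}

```text
time_s: 15.8
tcp_pos: [0.5204, 0.0114, 0.1476]
tcp_rot: [0.668, 0.744, -0.0, -0.001]
contact_force: [-0.9, 0.2, -3.3]
width: 0.691
grasp_force: 45.4
```

Request:
{"api": "apply_moves", "payload": {
  "increments": "0 0 -1.5 0;0 0 -1 0;0 0 -0.7 0;0 0 0 0;0 0 0 0;0 0 0 0"
}}

```text
time_s: 16.3
tcp_pos: [0.5205, 0.0136, 0.1165]
tcp_rot: [0.666, 0.746, 0.0, 0.0]
contact_force: [0.2, 0.3, -2.6]
width: 0.694
grasp_force: 45.3
```

Request:
{"api": "apply_moves", "payload": {
  "increments": "0.1 0 -0.7 0;0 0 -0.5 0;0 0 -0.4 0;0 0 0 0;0 0 0 0"
}}

```text
time_s: 16.72
tcp_pos: [0.521, 0.013, 0.0997]
tcp_rot: [0.667, 0.745, -0.0, -0.001]
contact_force: [-1.0, 0.8, -2.9]
width: 0.689
grasp_force: 45.4
```

Request:
{"api": "apply_moves", "payload": {
  "increments": "0 0 -0.3 0;0 0 -0.2 0;0 0 0 0;0 0 0 0"
}}

```text
time_s: 17.05
tcp_pos: [0.522, 0.0129, 0.0958]
tcp_rot: [0.667, 0.745, 0.0, 0.0]
contact_force: [-0.2, -0.2, 0.4]
width: 0.692
grasp_force: 45.7
```

Request:
{"api": "apply_moves", "payload": {
  "increments": "0 0 0 0;0 0 0 0;0 0 0 0;0 0 0 0;0 0 3 0;0 0 4 0;1.3 2.6 2 0;2.3 4 0 -0.8;2.3 4 0 -0.8;2.3 4 0 -0.8;2.3 4 0 -0.8;2.3 4 0 -0.8",
  "grip": -1
}}

```text
time_s: 18.05
tcp_pos: [0.639, 0.2215, 0.1854]
tcp_rot: [0.692, 0.722, 0.0, 0.0]
contact_force: [0.8, -0.0, 0.8]
width: 0.998
grasp_force: 0.0
```

```bash
cat >> look.py <<'E'
import sys
for a in sys.argv[1:]:
    x,y,z=map(float,a.split(',')); uv=proj('top',[[x,y,z]])[0]; print('at',a)
    for A,q,P in slots('top',p,uv,z,15):
        if 750<A<1300: print(A,q,P)
print(r.get_obs()['tcp_pos'])
E
python3 look.py .61,.0235,.094 .5217,.0137,.094
```

```text
(206, 222)
(173, 234)
U 856 [178.6 233.4] [0.482  0.4629 0.003 ]
U 939 [166.3 234.6] [0.4777 0.5065 0.003 ]
(244, 252)
(242, 186)
(208, 254)
D 815 [201.4 254. ] [0.4079 0.3757 0.03  ]
D 881 [214.  254.2] [0.4071 0.3318 0.03  ]
(389, 262)
D 884 [396.1 260.7] [ 0.3844 -0.3006  0.03  ]
D 887 [383.7 263. ] [ 0.3763 -0.2575  0.03  ]
block [ 0.53173887 -0.33159732  0.06330488]
at .61,.0235,.094
982 [309.4 192.9] [0.6123 0.0017 0.094 ]
1019 [296.4 194.3] [0.6076 0.0457 0.094 ]
at .5217,.0137,.094
964 [312.6 218.5] [ 0.5246 -0.0086  0.094 ]
977 [299.7 220. ] [0.5195 0.0348 0.094 ]
[0.64214615 0.22854101 0.18466693]
```

Request:
{"api": "apply_moves", "payload": {
  "increments": "0.4 0 -4 0;0 0 -4 0;0 0 -4 0;0 0 0 0;0 0 0 0;0 0 0 0"
}}

```text
time_s: 18.6
tcp_pos: [0.6436, 0.2198, 0.0672]
tcp_rot: [0.692, 0.722, 0.001, 0.001]
contact_force: [0.4, 0.9, 1.3]
width: 0.998
grasp_force: 0.0
```

Request:
{"api": "apply_moves", "payload": {
  "increments": "0.8 2 -2 0;0 0 -2 0;0 0 -1 0;0 0 0 0;0 0 0 0;0 0 0 0"
}}

```text
time_s: 19.1
tcp_pos: [0.652, 0.2396, 0.0179]
tcp_rot: [0.692, 0.722, 0.002, 0.001]
contact_force: [0.2, 0.4, -0.4]
width: 0.999
grasp_force: 0.0
```

Request:
{"api": "apply_moves", "payload": {
  "increments": "0 0 -0.8 0;0 0 0 0;0 0 0 0;0 0 0 0;0 0 0 0;0 0 0 0;0 0 0 0;0 0 0 0;0 0 0 0",
  "grip": 1
}}

```text
time_s: 19.85
tcp_pos: [0.6507, 0.2395, 0.0077]
tcp_rot: [0.692, 0.722, 0.0, 0.0]
contact_force: [-0.6, -0.5, 2.9]
width: 0.69
grasp_force: 45.5
```

Request:
{"api": "apply_moves", "payload": {
  "increments": "0 0 4 0;0 0 4 0;0 0 4 0;-0.4 -1 3.7 0.5;-1.4 -3.6 0 0.6;-1.4 -3.6 0 0.6;-1.4 -3.6 0 0.6;-1.4 -3.6 0 0.6;-1.4 -3.6 0 0.6;-1.05 -3.1 0 0.6;0 0 0 0;0 0 0 0"
}}

```text
time_s: 20.85
tcp_pos: [0.5644, 0.0174, 0.163]
tcp_rot: [0.667, 0.745, -0.0, -0.001]
contact_force: [0.4, 0.8, -2.3]
width: 0.697
grasp_force: 45.1
```

Request:
{"api": "apply_moves", "payload": {
  "increments": "0 0 -1 0;0 0 -0.8 0;0 0 0 0;0 0 0 0;0 0 0 0"
}}

```text
time_s: 21.27
tcp_pos: [0.5657, 0.0196, 0.1456]
tcp_rot: [0.665, 0.747, -0.0, -0.0]
contact_force: [-0.8, -0.4, -2.1]
width: 0.691
grasp_force: 45.0
```

Request:
{"api": "apply_moves", "payload": {
  "increments": "0 -0.1 -1 0;0 0 -1 0;0 0 -0.8 0;0 0 -0.7 0;0 0 0 0;0 0 0 0;0 0 0 0"
}}

```text
time_s: 21.85
tcp_pos: [0.5661, 0.0175, 0.1113]
tcp_rot: [0.666, 0.746, 0.0, 0.0]
contact_force: [-1.1, -1.0, -2.4]
width: 0.688
grasp_force: 45.0
```

Request:
{"api": "apply_moves", "payload": {
  "increments": "0 0 -0.5 0;0 0 -0.4 0;0 0 -0.2 0;0 0 0 0;0 0 0 0;0 0 0 0"
}}

```text
time_s: 22.35
tcp_pos: [0.5659, 0.0177, 0.1004]
tcp_rot: [0.666, 0.746, 0.0, -0.0]
contact_force: [-1.0, -0.3, -1.9]
width: 0.691
grasp_force: 45.2
```

Request:
{"api": "apply_moves", "payload": {
  "increments": "0 0 -0.3 0;0 0 -0.2 0;0 0 0 0;0 0 0 0"
}}

```text
time_s: 22.68
tcp_pos: [0.5663, 0.0176, 0.0958]
tcp_rot: [0.666, 0.746, 0.0, 0.0]
contact_force: [0.5, 0.1, 1.4]
width: 0.696
grasp_force: 45.5
```

Request:
{"api": "apply_moves", "payload": {
  "increments": "0 0 0 0;0 0 0 0;0 0 0 0;0 0 0 0;0 0 2 0;0 0 4 0;0 0 3 0;-1.5 3.2 0 -0.7;-1.9 3.9 0 -0.9;-1.9 3.9 0 -0.9;-1.9 3.9 0 -0.9;-1.9 3.9 0 -0.9",
  "grip": -1
}}

```text
time_s: 23.68
tcp_pos: [0.4769, 0.2008, 0.1856]
tcp_rot: [0.694, 0.72, 0.0, 0.0]
contact_force: [0.8, 0.5, -0.4]
width: 1.0
grasp_force: 0.0
```

```bash
python3 look.py .61,.0235,.090 .566,.0184,.12 .5217,.0137,.09
python3 - <<'E'
from h import *
p=cv2.imread('pics/last.png'); s,_=optics.capture('side')
im=np.zeros((600,800,3),np.uint8); im[:,:400]=cv2.resize(p[120:270,260:360],(400,600),interpolation=cv2.INTER_CUBIC)
im[:300,400:]=cv2.resize(s[185:290,235:375],(400,300),interpolation=cv2.INTER_CUBIC); im[300:,400:]=cv2.resize(p,(400,300)); cv2.imwrite('pics/c3.png',im)
E
```

```text
(206, 222)
(173, 234)
U 905 [178.6 233.4] [0.4819 0.4629 0.003 ]
U 1004 [166.3 234.6] [0.4777 0.5065 0.003 ]
U 851 [178.8 240.9] [0.4553 0.4616 0.003 ]
(244, 252)
(242, 186)
(208, 254)
D 902 [201.4 254. ] [0.4079 0.3757 0.03  ]
D 907 [214.  254.2] [0.4071 0.3318 0.03  ]
(389, 262)
D 950 [396.1 260.7] [ 0.3844 -0.3006  0.03  ]
D 940 [383.7 263. ] [ 0.3763 -0.2575  0.03  ]
block [ 0.53189573 -0.33146641  0.06336649]
at .61,.0235,.090
1085 [309.3 193.1] [0.6122 0.0018 0.09  ]
1044 [296.4 194.4] [0.6078 0.0457 0.09  ]
1090 [311.7 204.4] [ 0.5732 -0.0061  0.09  ]
1097 [298.5 205.9] [0.5681 0.0387 0.09  ]
at .566,.0184,.12
1084 [309.3 193.1] [0.6073 0.0035 0.12  ]
1044 [296.4 194.4] [0.6029 0.0465 0.12  ]
1090 [311.7 204.4] [ 0.5689 -0.0043  0.12  ]
1079 [298.5 205.9] [0.5641 0.0395 0.12  ]
1011 [312.6 218.6] [ 0.5214 -0.0071  0.12  ]
at .5217,.0137,.09
1106 [298.6 205.8] [0.5685 0.0384 0.09  ]
818 [311.6 204.9] [ 0.5715 -0.0057  0.09  ]
1011 [312.6 218.6] [ 0.5248 -0.0087  0.09  ]
1018 [299.7 220.1] [0.5197 0.0349 0.09  ]
[0.47289233 0.20733492 0.18520817]
```

View pics/c3.png

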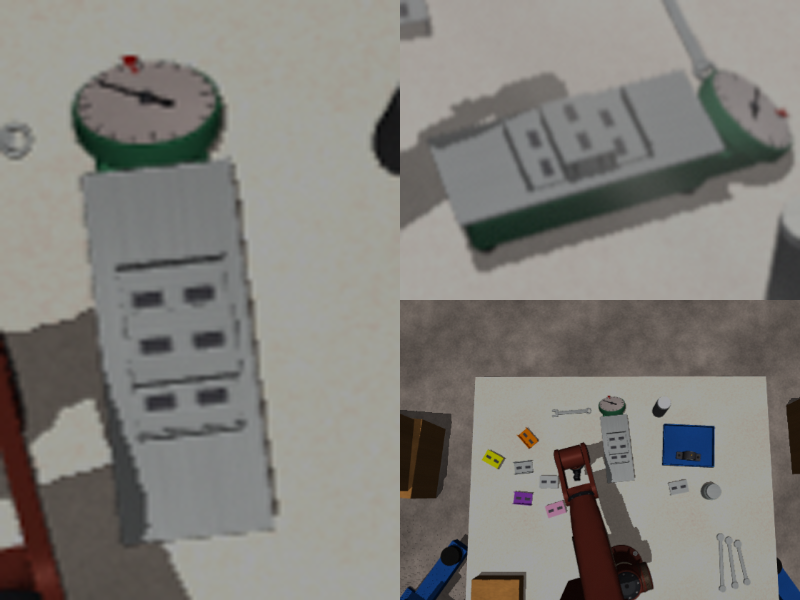

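Three channels are interlocked on the pan, with slots at crop rows 295, 340 and 400. The needle is at about 2.17 rad and the marker about 2.95. One more goes on, hooked at the near end.

Request:
{"api": "apply_moves", "payload": {
  "increments": "-1.6 3.65 0 -0.7;-1.6 3.65 0 -0.7;-1.6 3.65 0 -0.8;-1.6 3.65 0 -0.8;0 0 -4 0;0 0 -4 0;0 0 -3 0;0 0 0 0;0 0 0 0;0 0 0 0"
}}

```text
time_s: 24.62
tcp_pos: [0.4156, 0.3458, 0.077]
tcp_rot: [0.712, 0.702, 0.001, 0.0]
contact_force: [1.1, -1.0, 0.5]
width: 1.001
grasp_force: 0.0
```

Request:
{"api": "apply_moves", "payload": {
  "increments": "-0.8 0.8 -3 0;0 0 -2 0;0 0 -1 0;0 0 0 0;0 0 0 0;0 0 0 0"
}}

```text
time_s: 25.12
tcp_pos: [0.4079, 0.3544, 0.0176]
tcp_rot: [0.712, 0.702, 0.002, 0.0]
contact_force: [-0.4, -0.7, 0.4]
width: 1.001
grasp_force: 0.0
```

Request:
{"api": "apply_moves", "payload": {
  "increments": "0 0 -0.8 0;0 0 0 0;0 0 0 0;0 0 0 0;0 0 0 0;0 0 0 0;0 0 0 0;0 0 0 0;0 0 0 0",
  "grip": 1
}}

```text
time_s: 25.87
tcp_pos: [0.4064, 0.3537, 0.0079]
tcp_rot: [0.712, 0.702, 0.0, 0.0]
contact_force: [0.4, -1.8, 5.9]
width: 0.69
grasp_force: 44.5
```

Request:
{"api": "apply_moves", "payload": {
  "increments": "0 0 4 0;0 0 4 0;0 0 4 0.3;0.35 -1.75 3.5 0.6;0.85 -4.1 0 0.8;0.85 -4.1 0 0.8;0.85 -4.1 0 0.8;0.85 -4.1 0 0.8;0.85 -4.1 0 0.8;0.85 -4.1 0 0.8;0.85 -4.1 0 0.8;0.85 -4.1 0 0.8"
}}

```text
time_s: 26.87
tcp_pos: [0.4756, 0.008, 0.1608]
tcp_rot: [0.666, 0.746, -0.001, -0.001]
contact_force: [1.1, 0.8, -2.7]
width: 0.692
grasp_force: 45.5
```

Request:
{"api": "apply_moves", "payload": {
  "increments": "0 0 0 0;0 0 -1 0;0 0 -0.8 0;0 0 0 0;0 0 0 0;0 0 0 0"
}}

```text
time_s: 27.37
tcp_pos: [0.4763, 0.011, 0.1435]
tcp_rot: [0.665, 0.747, -0.0, -0.001]
contact_force: [0.3, 0.2, -2.6]
width: 0.694
grasp_force: 45.4
```

Request:
{"api": "apply_moves", "payload": {
  "increments": "0.15 -0.3 -1 0;0 0 -1 0;0 0 -0.8 0;0 0 -0.6 0;0 0 0 0;0 0 0 0;0 0 0 0"
}}

```text
time_s: 27.95
tcp_pos: [0.4787, 0.0065, 0.1104]
tcp_rot: [0.666, 0.746, 0.0, 0.0]
contact_force: [0.2, -0.3, -1.7]
width: 0.695
grasp_force: 45.4
```

Request:
{"api": "apply_moves", "payload": {
  "increments": "-0.05 0.15 -0.5 0;0 0 -0.5 0;0 0 -0.3 0;0 0 0 0;0 0 0 0;0 0 0 0"
}}

```text
time_s: 28.45
tcp_pos: [0.4779, 0.0081, 0.0973]
tcp_rot: [0.666, 0.746, -0.0, -0.0]
contact_force: [-0.4, -0.1, -2.1]
width: 0.692
grasp_force: 45.7
```

Request:
{"api": "apply_moves", "payload": {
  "increments": "0 0 -0.3 0;0 0 -0.2 0;0 0 0 0;0 0 0 0"
}}

```text
time_s: 28.78
tcp_pos: [0.4785, 0.008, 0.0927]
tcp_rot: [0.666, 0.746, 0.0, 0.0]
contact_force: [-0.9, 1.2, 1.3]
width: 0.691
grasp_force: 46.0
```

Contact made. I'll open partly, rise and move clear to read the dial.

Request:
{"api": "apply_moves", "payload": {
  "increments": "0 0 0 0;0 0 0 0;0 0 0 0;0 0 0 0;0 0 1 0;0 0 3 0;0 0 4 0;0 0 2 0;0 3.8 0 0;0 3.8 0 0;0 3.8 0 0;0 3.8 0 0",
  "grip": -0.65
}}

```text
time_s: 29.78
tcp_pos: [0.4782, 0.1615, 0.1937]
tcp_rot: [0.666, 0.746, 0.001, 0.001]
contact_force: [0.7, -0.1, -0.6]
width: 0.821
grasp_force: 0.0
```

Request:
{"api": "apply_moves", "payload": {
  "increments": "0 3.8 0 0;0 3.8 0 0;0 3.8 0 0;0 3.8 0 0;0 3.8 0 0;0 3.8 0 0;0 0 0 0;0 0 0 0",
  "grip": -1
}}

```text
time_s: 30.45
tcp_pos: [0.4776, 0.3899, 0.1928]
tcp_rot: [0.665, 0.747, 0.0, 0.0]
contact_force: [0.3, -0.4, 0.0]
width: 1.002
grasp_force: 0.0
```

```bash
python3 look.py .478,.0082,.117
python3 - <<'E'
from h import *
ps=[np.load('pics/last.npz')['p']]+[optics.capture('top')[0] for _ in range(4)]; p=np.mean(ps,0).astype(np.uint8); s=np.mean([optics.capture('side')[0] for _ in range(4)],0).astype(np.uint8)
f=lambda a,w,h: cv2.resize(a,(w,h),interpolation=cv2.INTER_LANCZOS4)
im=np.zeros((600,800,3),np.uint8); im[:300,:400]=f(p[130:163,275:319],400,300); im[:300,400:]=f(s[200:245,330:390],400,300)
im[300:,:400]=f(p[155:260,270:340],200,300).repeat(1,1) if 0 else f(p[155:260,240:380],400,300); im[300:,400:]=f(s[205:275,240:333],400,300); cv2.imwrite('pics/c4.png',im)
E
```

```text
(206, 222)
(173, 234)
(244, 252)
(242, 186)
D 788 [228.6 199.2] [0.6006 0.283  0.03  ]
(208, 254)
(389, 262)
D 913 [396.1 260.7] [ 0.3845 -0.3007  0.03  ]
D 911 [383.7 263. ] [ 0.3763 -0.2575  0.03  ]
block [ 0.53189265 -0.33184483  0.06346939]
at .478,.0082,.117
1096 [312.3 219. ] [ 0.5205 -0.0061  0.117 ]
1047 [299.7 220.3] [0.5161 0.0357 0.117 ]
918 [314.7 230.8] [ 0.4809 -0.0137  0.117 ]
892 [301.3 232.3] [0.476  0.0305 0.117 ]
[0.47773616 0.38844378 0.19255458]
```

View pics/c4.png

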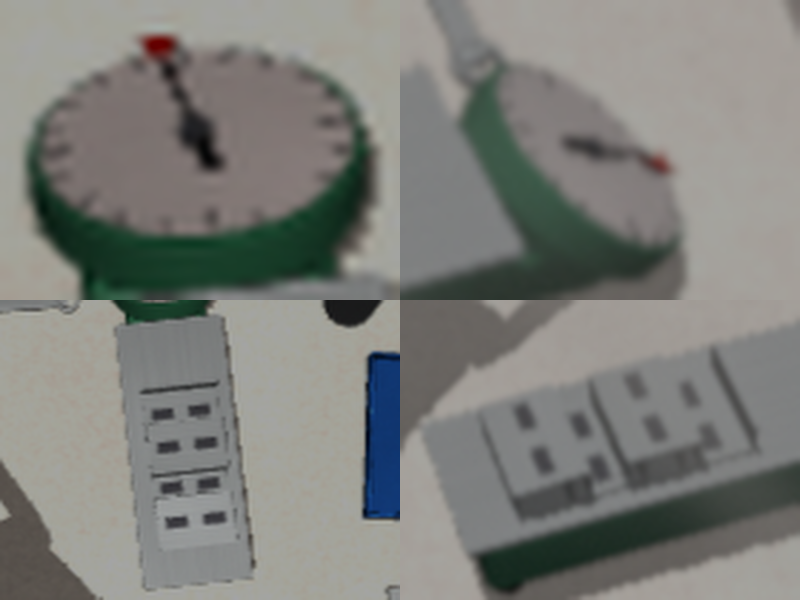

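The needle lies practically on the marker, so I'll measure both angles to sub-pixel in both views. The fourth channel is hooked correctly.

```bash
cat > needle.py <<'E'
from h import *
n_img=3
for n,box in [('top',(130,163,275,320)),('side',(198,248,330,392))]:
    p=np.mean([optics.capture(n)[0] for _ in range(n_img)],0).astype(np.float32)
    a,b,c,d=box; q=p[a:b,c:d]; v,u=np.mgrid[a:b,c:d].astype(float)
    g=q.mean(2); red=np.clip(q[...,2]-np.maximum(q[...,0],q[...,1])-35,0,None)
    k=red>0; M=np.array([(u*red).sum(),(v*red).sum()])/red.sum(); print(n,'marker px',M,int(k.sum()))
    white=np.median(g[g>120]); dark=np.clip(white-g-40,0,None)*(red<=0)
    hub0=np.array([296.8,144.4] if n=='top' else [359.2,222.2]); dirn=M-hub0; L=np.linalg.norm(dirn); e=dirn/L; w=np.array([-e[1],e[0]])
    s=(u-hub0[0])*e[0]+(v-hub0[1])*e[1]; t=(u-hub0[0])*w[0]+(v-hub0[1])*w[1]
    m=(s>-.45*L)&(s<.72*L)&(abs(t)<3.5); 
    W=dark*m; S,T=s[W>0],t[W>0]; ww=W[W>0]
    for it in range(4):
        A=np.polyfit(S,T,1,w=np.sqrt(ww)); k=abs(T-np.polyval(A,S))<2; S,T,ww=S[k],T[k],ww[k]
    print(' line slope %.3f icpt %.2f; at marker t=%.2f px of L=%.1f; npts %d'%(A[0],A[1],np.polyval(A,L),L,len(S)))
    for lo in np.arange(-.4,.7,.12):
        kk=(S>lo*L)&(S<(lo+.12)*L)
        if kk.any(): print('  s=%.1f t=%.2f'%((lo+.06)*L,(T[kk]*ww[kk]).sum()/ww[kk].sum()))
E
python3 needle.py
```

```text
top marker px [291.94246429 134.43328879] 6
 line slope 0.026 icpt -0.45; at marker t=-0.17 px of L=11.1; npts 50
  s=-3.8 t=-0.30
  s=-2.4 t=-0.50
  s=-1.1 t=-0.52
  s=0.2 t=-0.51
  s=1.6 t=-0.55
  s=2.9 t=-0.48
  s=4.2 t=-0.14
  s=5.5 t=-0.43
  s=6.9 t=-0.17
  s=8.2 t=0.09
side marker px [368.5342466  224.09589052] 3
 line slope -0.011 icpt -0.28; at marker t=-0.39 px of L=9.5; npts 40
  s=-3.2 t=-0.33
  s=-2.1 t=-0.55
  s=-1.0 t=-0.46
  s=0.2 t=-0.11
  s=1.3 t=0.03
  s=2.5 t=-0.02
  s=3.6 t=-0.12
  s=4.8 t=-0.66
  s=5.9 t=-0.55
  s=7.0 t=-0.64
```

```bash
cat > needle2.py <<'E'
from h import *
out={}
for n,box in [('top',(128,163,275,320)),('side',(198,248,330,392))]:
    p=np.mean([optics.capture(n)[0] for _ in range(4)],0).astype(np.float32); B=np.load(f'pics/{n}1.npz')['p'].astype(np.float32)
    a,b,c,d=box; v,u=np.mgrid[a:b,c:d].astype(float); q,Q=p[a:b,c:d],B[a:b,c:d]
    red=Q[...,2]-Q[...,:2].mean(2); red=np.clip(red-np.median(red)-12,0,None)
    M0=np.array([291.9,134.5] if n=='top' else [368.5,224.1]); red*=(np.hypot(u-M0[0],v-M0[1])<5)
    M=np.array([(u*red).sum(),(v*red).sum()])/red.sum()
    D=np.clip(Q.mean(2)-q.mean(2)-12,0,None)
    hub=np.array([296.8,144.4] if n=='top' else [359.2,222.2]); e=M-hub; L=np.linalg.norm(e); e/=L; w=np.array([-e[1],e[0]])
    s=(u-hub[0])*e[0]+(v-hub[1])*e[1]; t=(u-hub[0])*w[0]+(v-hub[1])*w[1]
    print(n,'M',M.round(2),'L %.1f'%L,'redpx',int((red>0).sum()))
    pts=[]
    for lo in np.arange(-5,L+1,1.):
        k=(s>=lo)&(s<lo+1)&(abs(t)<3); W=D*k
        if W.sum()>60: tt=(t*W).sum()/W.sum(); pts.append((lo+.5,tt,W.sum())); print('  s=%.1f t=%.2f W=%d'%pts[-1])
    pts=np.array(pts); k=(pts[:,0]<L*.8); A=np.polyfit(pts[k,0],pts[k,1],1,w=np.sqrt(pts[k,2])); print(' extrap at marker t=%.2f, slope %.3f'%(np.polyval(A,L),A[0]))
print(r.get_obs()['time_s'])
E
python3 needle2.py
```

```text
top M [292.18 135.17] L 10.3 redpx 18
  s=-3.5 t=-0.01 W=97
  s=-2.5 t=-0.37 W=134
  s=-1.5 t=-0.05 W=114
  s=6.5 t=-0.12 W=72
  s=7.5 t=-0.43 W=60
 extrap at marker t=-0.31, slope -0.012
side M [368.28 224.  ] L 9.3 redpx 12
  s=-4.5 t=0.41 W=106
  s=-3.5 t=0.24 W=127
  s=-2.5 t=0.18 W=106
  s=-1.5 t=-0.16 W=68
  s=5.5 t=-0.77 W=75
  s=6.5 t=-0.58 W=96
  s=7.5 t=-0.33 W=106
  s=8.5 t=-0.32 W=88
 extrap at marker t=-0.98, slope -0.096
31.6
```

```bash
sed -e "s/{n}1.npz/{n}0.npz/" -e "s/D=np.clip(Q.mean(2)-q.mean(2)-12,0,None)/D=Q.mean(2)-q.mean(2); D-=np.median(D); D=np.where(D>5,D,0)/" -e "s/range(4)/range(8)/" -e "s/k=(pts\[:,0\]<L\*.8)/k=(abs(pts[:,0])>2)\&(pts[:,0]<8.3)/" needle2.py > needle3.py; python3 needle3.py
```

```text
top M [292.18 135.17] L 10.3 redpx 17
  s=-3.5 t=-0.47 W=173
  s=-2.5 t=-0.60 W=227
  s=-1.5 t=-0.54 W=253
  s=-0.5 t=-0.70 W=83
  s=2.5 t=-0.22 W=80
  s=3.5 t=-0.39 W=68
  s=4.5 t=-0.11 W=70
  s=5.5 t=-0.59 W=96
  s=6.5 t=-0.12 W=121
  s=7.5 t=-0.39 W=88
 extrap at marker t=-0.19, slope 0.025
side M [368.29 224.  ] L 9.3 redpx 12
  s=-4.5 t=-0.32 W=132
  s=-3.5 t=-0.25 W=141
  s=-2.5 t=0.23 W=82
  s=1.5 t=-0.36 W=73
  s=2.5 t=-0.45 W=95
  s=3.5 t=-0.41 W=84
  s=4.5 t=-0.32 W=65
 extrap at marker t=-0.50, slope -0.024
32.4
```

Within my measurement error (about 0.02 rad) the needle is on the marker with four channels, and a fifth would overshoot by a full 0.75 rad. Four is the order, so the two left over go to the tray. U_b at (0.480, 0.485) first.

Request:
{"api": "apply_moves", "payload": {
  "increments": "0.2 3.2 0 -0.5;0 3.2 0 -0.4;0 3.2 -2 0;0 0 -4 0;0 0 -4 0;0 0 -2 0;0 0 0 0;0 0 0 0;0 0 0 0",
  "grip": -1
}}

```text
time_s: 33.15
tcp_pos: [0.4814, 0.4851, 0.0744]
tcp_rot: [0.672, 0.741, 0.002, 0.0]
contact_force: [-0.4, 0.4, 0.3]
width: 0.999
grasp_force: 0.0
```

Request:
{"api": "apply_moves", "payload": {
  "increments": "-0.1 0 -3 0;0 0 -2 0;0 0 -1.5 0;0 0 -0.2 0;0 0 0 0;0 0 0 0;0 0 0 0"
}}

```text
time_s: 33.73
tcp_pos: [0.4806, 0.4853, 0.0077]
tcp_rot: [0.672, 0.741, 0.002, 0.0]
contact_force: [0.1, -0.5, 0.9]
width: 0.999
grasp_force: 0.0
```

Request:
{"api": "apply_moves", "payload": {
  "increments": "0 0 0 0;0 0 0 0;0 0 0 0;0 0 0 0;0 0 0 0;0 0 0 0;0 0 0 0;0 0 0 0",
  "grip": 1
}}

```text
time_s: 34.4
tcp_pos: [0.4798, 0.4848, 0.0068]
tcp_rot: [0.672, 0.741, 0.001, 0.0]
contact_force: [-0.7, -0.1, 4.7]
width: 0.689
grasp_force: 45.9
```

Request:
{"api": "apply_moves", "payload": {
  "increments": "0 0 4 0;0 0 4 0;0 0 4 0;0 -1.2 4 0;0.5 -3 3 -0.4;0.7 -4 0 -0.4;0.7 -4 0 -0.4;0.7 -4 0 -0.4;0.7 -4 0 -0.4;0.7 -4 0 -0.4;0.7 -4 0 -0.4;0.7 -4 0 -0.4"
}}

```text
time_s: 35.4
tcp_pos: [0.5318, 0.1608, 0.1932]
tcp_rot: [0.692, 0.722, -0.001, -0.001]
contact_force: [0.2, -0.3, -2.7]
width: 0.691
grasp_force: 45.1
```

Request:
{"api": "apply_moves", "payload": {
  "increments": "0.8 -4 0 -0.4;0.8 -4 0 -0.4;0.8 -4 0 -0.4;0.8 -4 0 -0.4;0.8 -4 0 -0.4;0.8 -4 0 -0.4;0.8 -4 0 -0.4;0.8 -4 0 -0.4;0.8 -4 0 -0.4;0.8 -4 0 -0.4;0.4 -3.8 0 -0.4;0 0 0 0"
}}

```text
time_s: 36.4
tcp_pos: [0.6161, -0.283, 0.193]
tcp_rot: [0.722, 0.692, -0.002, 0.001]
contact_force: [0.1, 0.1, -2.5]
width: 0.688
grasp_force: 45.1
```

Request:
{"api": "apply_moves", "payload": {
  "increments": "0 0 -4 0;0 0 -4 0;0 0 -4 0;0 0 -3 0;0 0 0 0;0 0 0 0;0 0 0 0"
}}

```text
time_s: 36.98
tcp_pos: [0.618, -0.2756, 0.0459]
tcp_rot: [0.719, 0.695, 0.0, 0.001]
contact_force: [-0.0, -0.7, -0.7]
width: 0.69
grasp_force: 45.0
```

Request:
{"api": "apply_moves", "payload": {
  "increments": "0 0 -1.5 0;0 0 -1 0;0 0 -0.6 0;0 0 -0.4 0;0 0 0 0;0 0 0 0"
}}

```text
time_s: 37.48
tcp_pos: [0.6168, -0.275, 0.0107]
tcp_rot: [0.719, 0.695, -0.0, -0.0]
contact_force: [-2.7, 1.5, 5.1]
width: 0.694
grasp_force: 46.1
```

Request:
{"api": "apply_moves", "payload": {
  "increments": "0 0 0 0;0 0 0 0;0 0 0 0;0 0 0 0;0 0 1 0;0 0 3 0;0 0 4 0;0 0 4 0;-2 0 2 0.9;-3.5 0 0 1.5;-3.5 0 0 1.5;-3.5 0 0 1.5",
  "grip": -0.65
}}

```text
time_s: 38.48
tcp_pos: [0.4914, -0.2755, 0.1513]
tcp_rot: [0.685, 0.728, 0.0, 0.002]
contact_force: [-0.6, -0.4, 0.0]
width: 0.829
grasp_force: 0.0
```

```bash
python3 look.py .478,.0082,.117; python3 needle3.py | grep extrap
python3 - <<'E'
from h import *
p=cv2.imread('pics/last.png'); s,_=optics.capture('side'); cv2.imwrite('pics/c5.png',np.hstack([cv2.resize(p,(400,300)),cv2.resize(s,(400,300))]))
E
```

```text
(206, 222)
(173, 234)
(244, 252)
(242, 186)
(208, 254)
(389, 262)
block None
at .478,.0082,.117
1099 [312.3 219. ] [ 0.5205 -0.0062  0.117 ]
1059 [299.7 220.3] [0.5161 0.0357 0.117 ]
929 [314.6 230.8] [ 0.4809 -0.0136  0.117 ]
900 [301.4 232.3] [0.4761 0.0305 0.117 ]
[ 0.48303001 -0.27306625  0.14785842]
 extrap at marker t=-0.19, slope 0.025
 extrap at marker t=-0.51, slope -0.021
```

View pics/c5.png

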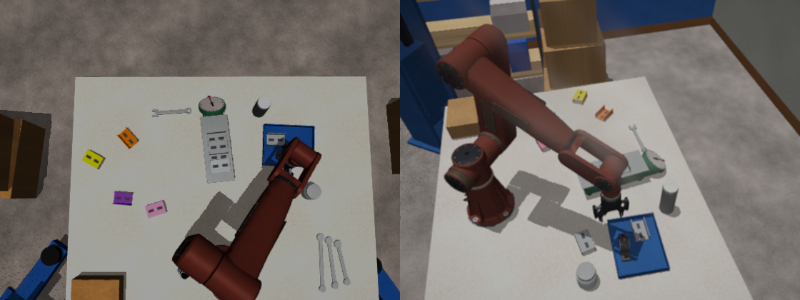

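The top view shows U_b in the tray at crop (276,138). D_c is still in its place at side-crop (585,242), and no other grey channels remain loose. D_c is next.

Request:
{"api": "apply_moves", "payload": {
  "increments": "-3.5 -0.2 0 2.4;-3.5 -0.2 0 2.4;-3 -0.2 -2 2.3;0 0 -4 0;0 0 -2 0;0 0 0 0;0 0 0 0;0 0 0 0",
  "grip": -1
}}

```text
time_s: 40.05
tcp_pos: [0.3931, -0.2821, 0.0708]
tcp_rot: [0.639, 0.769, -0.0, 0.001]
contact_force: [0.4, -0.9, 0.5]
width: 1.003
grasp_force: 0.0
```

Request:
{"api": "apply_moves", "payload": {
  "increments": "-0.8 0.3 -1 0;-0.5 0 -2 0;0 0 -2 0;0 0 -1.2 0;0 0 0 0;0 0 0 0;0 0 0 0"
}}

```text
time_s: 40.63
tcp_pos: [0.3799, -0.279, 0.0087]
tcp_rot: [0.639, 0.769, -0.0, 0.001]
contact_force: [-0.4, -1.1, -0.0]
width: 0.999
grasp_force: 0.0
```

Request:
{"api": "apply_moves", "payload": {
  "increments": "0 0 0 0;0 0 0 0;0 0 0 0;0 0 0 0;0 0 0 0;0 0 0 0;0 0 0 0;0 0 0 0",
  "grip": 1
}}

```text
time_s: 41.3
tcp_pos: [0.38, -0.2791, 0.0089]
tcp_rot: [0.639, 0.769, -0.0, 0.001]
contact_force: [-0.1, 1.8, 7.6]
width: 0.692
grasp_force: 43.7
```

Request:
{"api": "apply_moves", "payload": {
  "increments": "0 0 4 0;0 0 4 0;0 0 4 0;0 0 2 0;2.9 -1.46 0 -1.5;2.9 -1.46 0 -1.5;2.9 -1.46 0 -1.5;2.9 -1.46 0 -1.6;2.9 -1.46 0 -1.6;3 -1.46 0 -1.6;3 -1.46 0 -1.6;3 -1.46 0 -1.6"
}}

```text
time_s: 42.3
tcp_pos: [0.6146, -0.395, 0.1461]
tcp_rot: [0.72, 0.694, -0.0, -0.001]
contact_force: [0.7, -0.2, -2.7]
width: 0.696
grasp_force: 46.0
```

Request:
{"api": "apply_moves", "payload": {
  "increments": "0 0 0 0;0 0 -4 0;0 0 -3 0;0 0 -2 0;0 0 0 0;0 0 0 0;0 0 0 0"
}}

```text
time_s: 42.88
tcp_pos: [0.6145, -0.3955, 0.0588]
tcp_rot: [0.719, 0.695, 0.0, 0.001]
contact_force: [1.1, 0.4, -2.0]
width: 0.691
grasp_force: 45.9
```

Request:
{"api": "apply_moves", "payload": {
  "increments": "0 0 -2 0;0 0 -1.2 0;0 0 -0.8 0;0 0 -0.5 0;0 0 -0.2 0;0 0 0 0;0 0 0 0"
}}

```text
time_s: 43.47
tcp_pos: [0.6144, -0.3953, 0.0131]
tcp_rot: [0.719, 0.695, -0.0, 0.0]
contact_force: [-3.4, 3.5, 5.6]
width: 0.688
grasp_force: 46.9
```

Request:
{"api": "apply_moves", "payload": {
  "increments": "0 0 0 0;0 0 0 0;0 0 0 0;0 0 0 0;0 0 1 0;0 0 3 0;0 0 4 0;0 0 4 0;0 0 4 0;-3 0 2 0;-3 0 0 0;-3 0 0 0",
  "grip": -0.65
}}

```text
time_s: 44.47
tcp_pos: [0.5249, -0.3963, 0.1951]
tcp_rot: [0.719, 0.695, 0.0, 0.004]
contact_force: [-0.2, -0.4, 0.3]
width: 0.83
grasp_force: 0.0
```

Run:
```python
from h import *
p,_=optics.capture('top'); s,_=optics.capture('side'); p0=cv2.imread('pics/top0.png')
f=lambda a,w,h: cv2.resize(a,(w,h),interpolation=cv2.INTER_LANCZOS4)
im=np.zeros((600,800,3),np.uint8); im[:300,:400]=f(p[100:310,180:460],400,300); im[:300,400:]=f(s[180:390,230:510],400,300)
# dial enlarged, with sharp pixels
im[300:,:400]=cv2.resize(p[132:153,282:310],(400,300),interpolation=cv2.INTER_NEAREST); im[300:,400:]=f(s[205:245,335:388],400,300); cv2.imwrite('pics/c6.png',im)
```

```text
(no output)
```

View pics/c6.png

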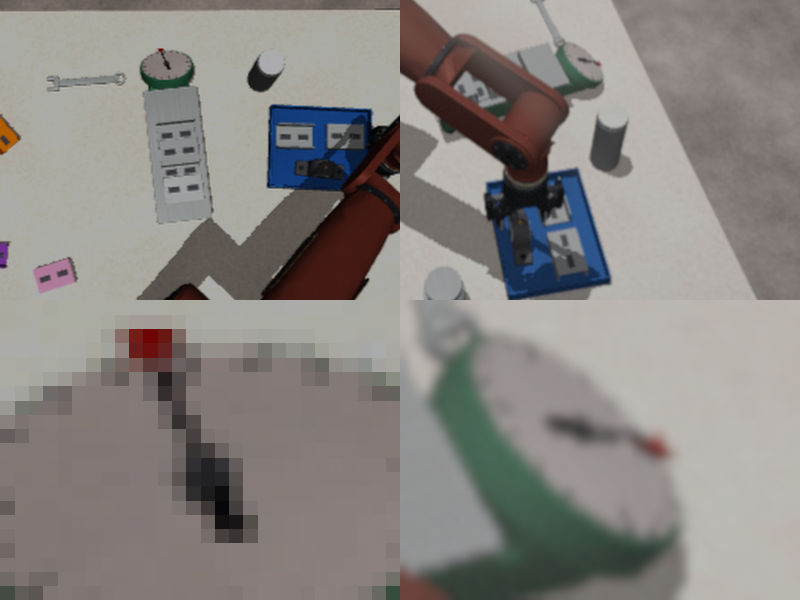

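Everything is in place: four interlocked channels are on the pan with the needle on the marker. The block and both leftover channels are in the tray, and the gripper is clear.

```bash
python3 -c "
from rig import r
print(r.finish_job())"
```

```text
the job is handed in; nothing more can be done
None
```

I handed the job in: the bearing went to the blue tray first, four channels are interlocked on the pan, and both leftovers are in the tray. The needle sits on the red marker to within my reading error (about 0.02 rad, measured 0.01 to 0.02 short), so I could not confirm it strictly reaches it.

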